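# Put the round pastry cutters away and pin the case

### The arm

A 7-joint arm with a two-finger parallel gripper is mounted at the origin on a cart in front of the work surface, level with it; the furniture and walls round the work are solid. World frame = base frame: x ahead of the robot, y to its left, z up, the work surface at z = 0. Lengths are in m, angles in rad, forces in N, time in s.
With the tool pointing down it reaches from about 0.4 to 0.85 m from the base axis. Payload 4.5 kg.
Tool frame: the origin (TCP) lies on the centre line of the jaws, within the pads' length; the fingertips stand 14 mm ahead of it and the grasp point (between the pads) lies 5 mm behind it; z points along the fingers, y is the line along which they close (so a half turn about z gives the same grasp; the last joint's range is limited). The gripper opens to 88 mm and grips with 3 to 60 N. Pads are 18 mm wide; open, the fingers measure 123 mm over their backs; the gripper's body (75 mm by 187 mm) begins 45 mm behind the grasp point.
Start: joints at [-1.244, 0.689, -0.195, 1.565, 0.157, 0.902, -0.215], TCP at [0.18, 0.598, 0.253] pointing down, gripper open.
Joint ranges: [-3.01, 3.01], [-0.46, 2.08], [-1.47, 1.51], [0.13, 2.56], [-1, 4.14], [0.04, 2.09], [-2.66, 2.66]. Speed limits (rad/s): [2.57, 2.57, 3.14, 3.14, 3.14, 3.14, 3.14].

### API

Orientations are given as a rotation vector (axis times angle).
In Python, from rig import ctrl, eyes, finish_job gives the robot as it stands.
- The arm moves only by the tool drive_tool, never from a script. Its argument "commands" is a list of rows, each a list of 3 entries, a list of its own where there are three numbers: the closure, from 0 (fully open) to 1 (shut), then the shift along the world's x, y, z in mm, then the turn about the world's z in degrees. In form: [[grip, [tx, ty, tz], spin], ...]. A call has 1 to 12 rows; each row is the pose to reach, as a shift and turn from the pose commanded when the call began; what a row does not reach only later rows make up. A row lasts 1/10 s, in which the tool goes at most 50 mm and 8.59 degrees, less where a joint would pass 70% of its speed; a pose out of reach is approached as far as the arm can. A call with a gripper value outside its range is refused whole. The fingers move at their own pace and stop on an object; "force" is the grip in N (left out, the last holds). Time passes only in rows, so rows that repeat a pose let the fingers close. It gives the time, the measured TCP pose, the force, the opening and the grip force at its end, in the units of the state.
- ctrl.get_obs(): the state, without advancing time (a new reading comes with each control period).
- eyes.grab_frame(name): name is "scene" or "top" or "wrist"; returns the picture (480x640x3 uint8, red, green, blue); there is no depth.
- eyes.get_calibration(name): a dict with "K" (3x3 intrinsics, pixels), "view" (4x4, takes a point from world to camera coordinates); the wrist camera has in their place "tool_from_camera" (4x4, takes a point from camera to tool coordinates, whose origin is the TCP and whose axes are the flange's). Camera axes: x right, y up, looking along -z (the intrinsics and any distortion apply to the point x, -y, -z); pixel columns grow to the right and rows downward; lengths in m; the calibration is good to about 2 mm. A picture is of the moment at which its call begins: read the wrist's pose just before it. get_calibration takes no time and is no camera call.
- finish_job(): hands the job in; it is judged then, once.
The state is a dict: "time_s": time; "q": joint angles; "joint_velocities": joint speeds; "joint_torque": joint torques, N m; "ee_pos": TCP position; "orientation": TCP orientation; "force": force on the tool from outside, world axes, zero at the start; "wrist_torque": the same for the moment, N m; "grip_width": finger opening in m; "grip_force": force on a finger pad.
Only numpy, scipy, OpenCV 4.12 (cv2) and the standard library are available. Lean on these libraries where they do the work, as an engineer would, in place of code of your own. Each camera call takes 0.05 s, during which the arm holds its last target. There are 200 camera calls.

### The job

The washed round cutters stand drying on the worktop: put each one, edge down, fully home in the well of the open case that fits it. Then shut the lid, swing the hasp down flat over its staple, and move the retaining pin from its keeper into the staple, dropped in to its shoulder, so that the sharp set can travel. Leave the other things on the worktop alone.

Things in the scene. Friction and masses are not known exactly. Their poses are not given: they have to be found in the camera images.
- case: Wooden case fixed to the worktop, lid open at the start. Origin: centre of its underside; x to the back (hinge side), y along the row of wells to the left seen from the front, z up. Base 120 mm (x) by 254 mm (y), 56 mm high, flat top with five wells in a row, smallest at +y, largest at -y, each 30 mm deep and 2 mm wider than its cutter. Front face at x = -60 mm.
- well_26 (a point): Centre of the mouth of the 28 mm wide, 30 mm deep well, on the top of the base (x = -6, z = 56 mm in the case's frame); it fits the 26 mm cutter. Axes as the case.
- well_31 (a point): Centre of the mouth of the 33 mm wide, 30 mm deep well, on the top of the base (x = -6, z = 56 mm in the case's frame); it fits the 31 mm cutter. Axes as the case.
- well_36 (a point): Centre of the mouth of the 38 mm wide, 30 mm deep well, on the top of the base (x = -6, z = 56 mm in the case's frame); it fits the 36 mm cutter. Axes as the case.
- well_41 (a point): Centre of the mouth of the 43 mm wide, 30 mm deep well, on the top of the base (x = -6, z = 56 mm in the case's frame); it fits the 41 mm cutter. Axes as the case.
- well_46 (a point): Centre of the mouth of the 48 mm wide, 30 mm deep well, on the top of the base (x = -6, z = 56 mm in the case's frame); it fits the 46 mm cutter. Axes as the case.
- cutter_26_center (a point): Round pastry cutter, edge down: steel barrel 26 mm in diameter, 37 mm high, bevelled foot, rolled rim 3 mm wider (from 32 mm up); thin stem; black knob 22 mm in diameter, widest 53 to 66 mm above the foot. 70 mm high, 75 g or so. Point: on its axis (z), half-way up, 35 mm above the foot, so 5 mm above the well's mouth when fully home. None if absent.
- cutter_31_center (a point): Round pastry cutter, edge down: steel barrel 31 mm in diameter, 37 mm high, bevelled foot, rolled rim 3 mm wider (from 32 mm up); thin stem; black knob 22 mm in diameter, widest 53 to 66 mm above the foot. 70 mm high, 86 g or so. Point: on its axis (z), half-way up, 35 mm above the foot, so 5 mm above the well's mouth when fully home. None if absent.
- cutter_36_center (a point): Round pastry cutter, edge down: steel barrel 36 mm in diameter, 37 mm high, bevelled foot, rolled rim 3 mm wider (from 32 mm up); thin stem; black knob 22 mm in diameter, widest 53 to 66 mm above the foot. 70 mm high, 97 g or so. Point: on its axis (z), half-way up, 35 mm above the foot, so 5 mm above the well's mouth when fully home. None if absent.
- cutter_41_center (a point): Round pastry cutter, edge down: steel barrel 41 mm in diameter, 37 mm high, bevelled foot, rolled rim 3 mm wider (from 32 mm up); thin stem; black knob 22 mm in diameter, widest 53 to 66 mm above the foot. 70 mm high, 108 g or so. Point: on its axis (z), half-way up, 35 mm above the foot, so 5 mm above the well's mouth when fully home. None if absent.
- cutter_46_center (a point): Round pastry cutter, edge down: steel barrel 46 mm in diameter, 37 mm high, bevelled foot, rolled rim 3 mm wider (from 32 mm up); thin stem; black knob 22 mm in diameter, widest 53 to 66 mm above the foot. 70 mm high, 119 g or so. Point: on its axis (z), half-way up, 35 mm above the foot, so 5 mm above the well's mouth when fully home. None if absent.
- lid (a joint): Lid angle: 0 shut, growing as it opens, to 2.1. The lid is a shell 120 x 254 mm, 50 mm high (44 mm free inside), hinged on the top back edge of the base; open, it stands up behind the wells, leaning back. Stiff hinge: it stays where it is left; about 3 to 6 N at the free edge moves it.
- lid_hinge (a point): Middle of the lid's hinge line, on the base's top back edge (x = 60, z = 56 mm in the case's frame). Axes as the case.
- lid_edge (a point): Middle of the lid's outer top front edge: 120 mm from the hinge and 50 mm above the lid's rim. Turns with the lid; z is the normal of its outer face.
- hasp (a joint): Angle of the hasp to the lid's front face: 0 = hanging flat on the front of the shut case, its slot over the staple; 1.57 = sticking straight out of the front; up to 2.5. Light friction: it stays where it is left; about 1 N moves it.
- hasp_pivot (a point): Middle of the hasp's hinge pin, 4 mm off the lid's front face and 12 mm above the lid's rim (68 mm above the worktop when shut). The hasp is a steel strap 60 mm wide, 3 mm thick, 61 mm long; a slot 26 mm wide runs from 24 to 52 mm from the pivot; beside the slot two solid bars of 17 mm.
- hasp_end (a point): Middle of the hasp's free end, 60 mm from the pivot.
- staple (a point): Staple: flat steel eye sticking out of the middle of the case's front face; comes through the hasp's slot. Point: centre of its hole at the upper face, 37 mm above the worktop, 26 mm in front of the front face. Hole vertical, 12 mm wide; eye 6 mm thick, 21 mm across. Axes as the case.
- keeper (a point): Keeper: an identical eye 88 mm to the left (+y of the case) of the staple, where the pin is parked while the case is open. Point as for the staple.
- pin_center (a point): Steel retaining pin, upright in the keeper at the start: shank 8 mm thick, 31 mm long, tapered tip; shoulder 18 mm wide, 5 mm high, that rests on the eye; grip 14 mm thick from 5 to 35 mm above the shoulder's underside; cap 17 mm. 72 mm in all, 35 g. Point: on its axis (z), half-way up, 5 mm above the shoulder's underside, 36 mm above the tip.
- salt_shaker: Salt shaker among the cutters, 44 x 44 x 90 mm; origin under its centre. Bystander.
- spice_jar: Spice jar with a white cap, 43 x 43 x 96 mm, origin under its centre. Bystander.
- lemon: Lemon, 72 x 57 x 58 mm, origin at its underside. Bystander.
- katori: Small steel bowl, upside down, 84 mm across, 45 mm high; origin under its centre. Bystander.
Mind the look-alikes: they are no part of the job. Leave any blue look-alike of the part that bears cutter_46_center alone.

How it is judged:
By the outcome, as a careful person would: the job done as asked, in the order asked, and still so for the second after the job is handed in, with the robot touching nothing.
Of cutter_26, cutter_31, cutter_36, cutter_41, cutter_46 only 3 to 5 are there at a start; the rules pass over those that are not, and their reading is None.
At some moment in a run one of cutter_36, cutter_41, cutter_46 may be knocked a few centimetres aside while the robot is not near it.
It also fails if it takes over 210 s, if anything falls off the work surface, if the arm or the gripper's body presses on something with over 40 N, if the wrist force passes 120 N, or if a joint passes its speed limit or range.

## Working session

There is one attempt and no reset: what is moved stays moved. The work goes in short steps, Python scripts to look and compute and a tool call to move; the robot and the scene stay as the last step left them, time stands still between calls to the robot, and variables do not carry over. Pictures are saved under pics/ and viewed, at most 16 in all, crops included, and the job is handed in when it is done.

Besides the shell and the picture viewer there is one more tool, called after "Emit:" in YAML: its name, and indented under it one key for each argument. drive_tool: Moves the arm, as the interface text tells. Its arguments: {"type":"object","properties":{"commands":{"type":"array","items":{"type":"array"}},"force":{"type":"number"}},"required":["commands"]}

```bash
mkdir -p pics; ls
cat > h.py <<'E'
import numpy as np,cv2
from rig import ctrl,eyes,finish_job
from scipy.spatial.transform import Rotation as R
def save(cam,fn,crop=None,s=1):
    im=eyes.grab_frame(cam)[:,:,::-1]
    cv2.imwrite('pics/raw_'+fn,im)
    if crop: x0,y0,x1,y1=crop; im=im[y0:y1,x0:x1]
    if s!=1: im=cv2.resize(im,None,fx=s,fy=s,interpolation=cv2.INTER_CUBIC)
    cv2.imwrite('pics/'+fn,im)
def V(cam,obs=None):
    c=eyes.get_calibration(cam)
    if cam!='wrist': return np.array(c['K']),np.array(c['view']),c
    o=obs or ctrl.get_obs(); T=np.eye(4);T[:3,:3]=R.from_rotvec(o['orientation']).as_matrix();T[:3,3]=o['ee_pos']
    return np.array(c['K']),np.linalg.inv(T@np.array(c['tool_from_camera'])),c
def dist(c):
    for k in c:
        if 'dist' in k: return np.array(c[k],float)
    return None
def px2w(cam,uv,z,obs=None):
    K,v,c=V(cam,obs); out=[]
    d=dist(c); 
    for p in np.atleast_2d(uv).astype(float):
        n=cv2.undistortPoints(p.reshape(1,1,2),K,d).ravel()
        r=v[:3,:3].T@np.array([n[0],-n[1],-1]); o=-v[:3,:3].T@v[:3,3]
        out.append(o+r*(z-o[2])/r[2])
    return np.array(out)
def w2px(cam,P,obs=None):
    K,v,c=V(cam,obs); P=np.atleast_2d(P)@v[:3,:3].T+v[:3,3]; P=P*[1,-1,-1]
    return cv2.projectPoints(P.reshape(-1,1,3),np.zeros(3),np.zeros(3),K,dist(c))[0].reshape(-1,2)
E
python3 - <<'E'
from h import *
save('scene','s0.png',None,1.25);save('top','t0.png',None,1.25)
for n in('scene','top','wrist'):print(n,eyes.get_calibration(n))
o=ctrl.get_obs();print(o)
E
```

```text
pics
scene {'K': array([[452.7508939 ,   0.        , 318.46249412],
       [  0.        , 452.7508939 , 237.2013786 ],
       [  0.        ,   0.        ,   1.        ]]), 'view': array([[-0.71178181, -0.70214469,  0.01896008,  0.33599559],
       [ 0.33822369, -0.31895831,  0.88536452, -0.32751474],
       [-0.61560652,  0.63659911,  0.46451069, -0.64302987],
       [ 0.        ,  0.        ,  0.        ,  1.        ]])}
top {'K': array([[567.29638821,   0.        , 315.7563804 ],
       [  0.        , 567.29638821, 247.48854377],
       [  0.        ,   0.        ,   1.        ]]), 'view': array([[ 0.02846723, -0.99944703,  0.01718301, -0.11194696],
       [ 0.99555196,  0.02989237,  0.08934617, -0.55496876],
       [-0.0898104 ,  0.01456314,  0.9958524 , -1.32967432],
       [ 0.        ,  0.        ,  0.        ,  1.        ]])}
wrist {'K': array([[346.94484149,   0.        , 314.66224627],
       [  0.        , 346.94484149, 240.50512604],
       [  0.        ,   0.        ,   1.        ]]), 'tool_from_camera': array([[-8.96337090e-04,  9.57161614e-01,  2.89552828e-01,
         
[... 284 characters left out ...]
 0.1, 'q': array([-1.24421129,  0.68988066, -0.19450757,  1.56621947,  0.15731784,
        0.90252717, -0.21509354]), 'joint_velocities': array([ 0.00014324, -0.00169105,  0.0006866 , -0.00444405,  0.00129197,
        0.00224091, -0.0008498 ]), 'joint_torque': array([-3.88684392e-03, -5.28502357e+01, -1.27171341e+00, -1.53839082e+01,
       -5.25666971e-02,  1.95561479e-03,  3.65404526e-05]), 'ee_pos': array([0.18028341, 0.59786833, 0.25200753]), 'orientation': array([-4.58124047e-01, -3.10791458e+00,  2.57645937e-03]), 'force': array([ 0.73247953, -0.46579938, -0.50675857]), 'wrist_torque': array([-0.02012496,  0.01520552, -0.01314432]), 'grip_force': 0.0, 'grip_width': 0.08815972524933405}
```

View pics/t0.png

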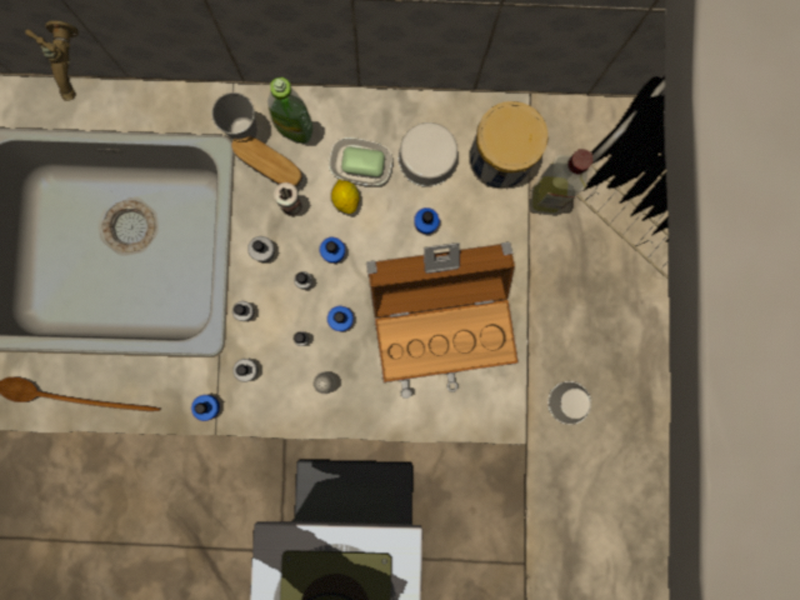

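View pics/s0.png

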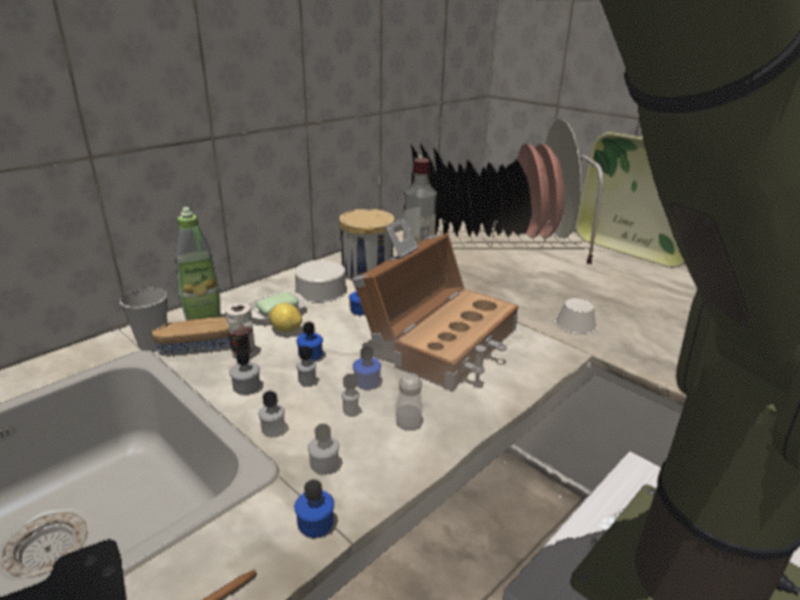

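Top view (800 px scale): steel cutters are at (262,249), (303,281), (243,311), (302,338) and (246,370). The blue look-alikes are at (332,250), (427,221), (340,319) and (205,407), and the salt shaker is at (324,382). The case is centred near (445,335), with eyes at (405,390) and (453,381). I'll check the choice in a close crop.

Run:
```python
from h import *
im=cv2.imread('pics/raw_t0.png')[165:330,170:420]
cv2.imwrite('pics/t0c.png',cv2.resize(im,None,fx=3.2,fy=3.2,interpolation=cv2.INTER_CUBIC))
```

```text
(no output)
```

View pics/t0c.png

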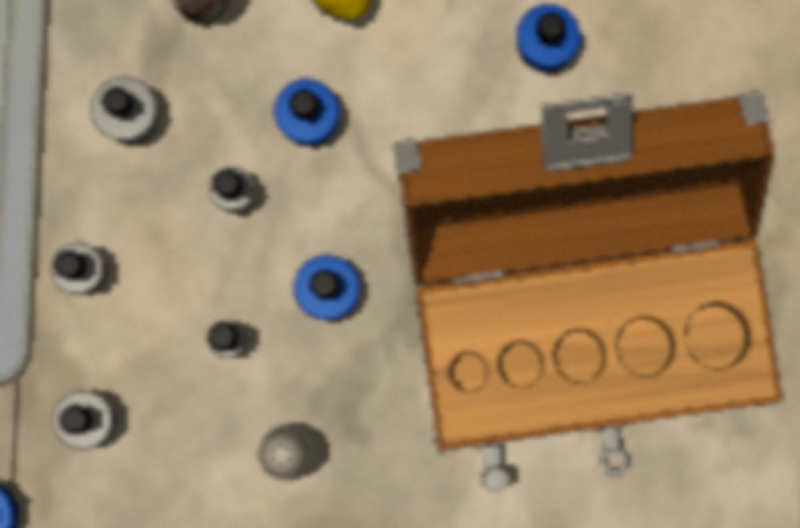

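The crop shows the steel cutters by size: 46 at (127,110), 31 at (234,190), 36 at (82,268), 26 at (230,339) and 41 at (89,419). Wells run left to right from (468,371) to (717,336), the staple is at (613,459) and the pin cap at (497,478).

Run:
```python
from h import *
np.set_printoptions(precision=4,suppress=True)
f=lambda p:np.array(p,float)/3.2+[170,165]-0.34
print('rims',px2w('top',f([(127,110),(236,191),(82,269),(231,340),(89,419)]),.036))
print('knobs',px2w('top',f([(123,102),(230,184),(74,265),(223,337),(77,419)]),.068))
P=px2w('top',f([(438,449),(781,398),(418,287),(754,240)]),.056);print('corners',P)
W=px2w('top',f([(468,371),(521,363),(578,355),(645,346),(717,336)]),.056);print('wells',W)
print(np.diff(W,axis=0),np.linalg.norm(np.diff(W,axis=0),axis=1))
d=P[0]-P[1];print('len',np.linalg.norm(d),np.linalg.norm(P[2]-P[0]),'yaw', np.degrees(np.arctan2(-d[0],d[1])))
d=W[0]-W[4];print('yaw w', np.degrees(np.arctan2(-d[0],d[1])))
print('staple',px2w('top',f([(613,459)]),.037),'pin',px2w('top',f([(495,480)]),.078))
```

```text
rims [[0.6653 0.1612 0.036 ]
 [0.6071 0.0778 0.036 ]
 [0.5456 0.1889 0.036 ]
 [0.4964 0.0771 0.036 ]
 [0.4355 0.1786 0.036 ]]
knobs [[0.6656 0.1587 0.068 ]
 [0.608  0.0787 0.068 ]
 [0.5457 0.1884 0.068 ]
 [0.497  0.0792 0.068 ]
 [0.4353 0.181  0.068 ]]
corners [[ 0.4211 -0.0777  0.056 ]
 [ 0.4651 -0.3259  0.056 ]
 [ 0.5381 -0.0596  0.056 ]
 [ 0.58   -0.3046  0.056 ]]
wells [[ 0.4781 -0.0978  0.056 ]
 [ 0.485  -0.1361  0.056 ]
 [ 0.492  -0.1775  0.056 ]
 [ 0.5    -0.2261  0.056 ]
 [ 0.5088 -0.2786  0.056 ]]
[[ 0.0069 -0.0383  0.    ]
 [ 0.007  -0.0413  0.    ]
 [ 0.008  -0.0487  0.    ]
 [ 0.0088 -0.0524  0.    ]] [0.039  0.0419 0.0493 0.0532]
len 0.2521094086197332 0.11840364076586934 yaw 10.03860811555581
yaw w 9.652020419953912
staple [[ 0.4172 -0.2064  0.037 ]] pin [[ 0.4006 -0.1188  0.078 ]]
```

The sizes match the wells in order, and the case yaw is about 10°. I'll start with the 41 mm cutter and hover above it.

Emit:
drive_tool:
  commands:
    - [0.45,[255,-418,-62],0]
    - [0.45,[255,-418,-62],0]
    - [0.45,[255,-418,-62],0]
    - [0.45,[255,-418,-62],0]
    - [0.45,[255,-418,-62],0]
    - [0.45,[255,-418,-62],0]
    - [0.45,[255,-418,-62],0]
    - [0.45,[255,-418,-62],0]
    - [0.45,[255,-418,-62],0]
    - [0.45,[255,-418,-62],0]
    - [0.45,[255,-418,-62],0]
    - [0.45,[255,-418,-62],0]
  force: 25

```text
time_s: 1.3
ee_pos: [0.4357, 0.1794, 0.1904]
orientation: [-0.463, -3.107, 0.0]
force: [-0.4, -0.0, -0.1]
grip_width: 0.0484
grip_force: 0.0
```

```bash
cat >> h.py <<'E'
def knob(near,rad=45,cam='wrist',fn=None,z=.070,zs=.036):
    """black knob centroid nearest predicted location -> world xy at knob top; also steel/rim circle"""
    o=ctrl.get_obs(); im=eyes.grab_frame(cam)
    if fn: cv2.imwrite('pics/'+fn,im[:,:,::-1])
    p=w2px(cam,[[near[0],near[1],z]],o)[0]
    m=(im.max(2)<60).astype(np.uint8)
    n,l,st,c=cv2.connectedComponentsWithStats(m)
    r=[]
    for i in range(1,n):
        d=np.hypot(*(c[i]-p))
        if st[i,4]>20 and d<rad*2: r.append((round(float(d),1),st[i].tolist(),c[i].round(1).tolist(),px2w(cam,c[i],z,o)[0,:2].round(4).tolist()))
    return p.round(1),sorted(r)[:4]
E
python3 - <<'E'
from h import *
print(knob((.4355,.180),fn='w1.png'))
E
```

```text
(array([314.5, 240.8]), [(7.1, [306, 221, 29, 31, 721], [319.9, 236.3], [0.4332, 0.185])])
```

View pics/w1.png

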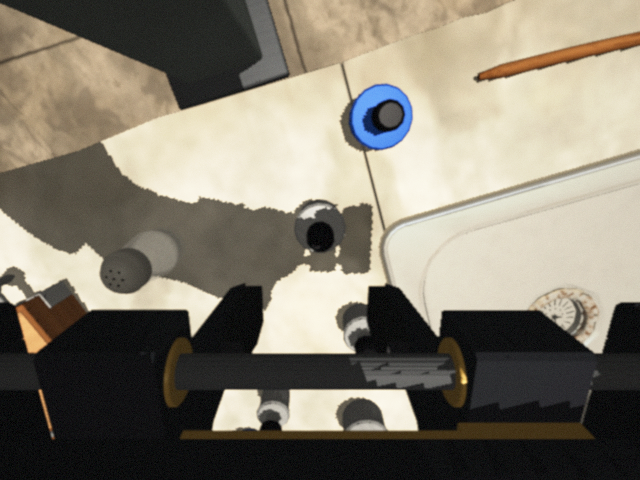

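The wrist view shows the 41 cutter's knob at (320,236) and its rim around (319,226). The blue one, at (385,115), is well clear. The fingertips are centred near x=316.

Run:
```python
from h import *
print(px2w('wrist',[(319.5,226)],.036), px2w('wrist',[(320,236)],.068))
print(w2px('wrist',[[.4353,.181,.07],[.4353,.181,.036],[.4353,.181,.060]]))
print(knob((.4353,.181),cam='top'))
```

```text
[[0.43347645 0.1865774  0.036     ]] [[0.43312604 0.18662744 0.068     ]]
[[313.75796192 241.41787541]
 [313.84966353 229.81393235]
 [313.78720062 237.71800279]]
(array([193.6, 295.6]), [(47.8, [191, 244, 7, 8, 33], [194.5, 247.8], [0.545, 0.1841]), (53.1, [235, 267, 12, 9, 52], [240.7, 271.2], [0.4942, 0.0758]), (65.0, [132, 261, 8, 17, 43], [134.7, 268.1], [0.4941, 0.3184]), (84.8, [65, 258, 251, 222, 15617], [174.8, 378.3], [0.2484, 0.2143])])
```

Emit:
drive_tool:
  commands:
    - [0.45,[-2,7,0],0]
    - [0.45,[-2,7,-50],0]
    - [0.45,[-2,7,-90],0]
    - [0.45,[-2,7,-120],0]
    - [0.45,[-2,7,-135],0]
    - [0.45,[-2,7,-135],0]
    - [0.45,[-2,7,-135],0]

```text
time_s: 2.1
ee_pos: [0.4329, 0.1889, 0.056]
orientation: [-0.455, -3.108, -0.001]
force: [-0.3, -0.3, 0.3]
grip_width: 0.0485
grip_force: 0.0
```

Run:
```python
from h import *
save('wrist','w2.png',None,1)
print(ctrl.get_obs()['force'])
```

```text
[ 0.25535755 -0.86090702  0.03748849]
```

View pics/w2.png

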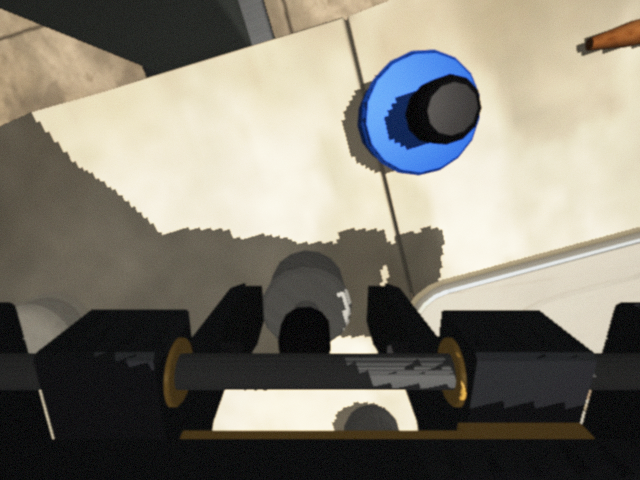

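The knob now sits at about (304,325), 11 px left of the finger midline. Closing will centre it; I only need to check its position along tool x.

```bash
cat >> h.py <<'E'
def t2px(P):
    c=eyes.get_calibration('wrist');M=np.linalg.inv(np.array(c['tool_from_camera']));P=np.atleast_2d(P)@M[:3,:3].T+M[:3,3]
    K=np.array(c['K']);return np.c_[K[0,0]*P[:,0]/-P[:,2]+K[0,2],-K[1,1]*P[:,1]/-P[:,2]+K[1,2]]
E
python3 - <<'E'
from h import *
print(t2px([[.011,0,-.011],[0.011,0,0.002],[0,0,-.014],[0,.024,.014],[0,-.024,.014],[0.009,.024,.014],[.02,0,.02],[.02,.022,.02],[.02,-.022,.02]]).round(1))
K,v,c=V('wrist');print(ctrl.get_obs()['ee_pos'],ctrl.get_obs()['q'])
m=[ctrl.get_obs()['ee_pos'] for _ in range(5)];print(m)
E
```

```text
[[312.7 312.8]
 [312.9 297.8]
 [312.8 342. ]
 [364.6 307.7]
 [261.6 307.7]
 [365.4 290. ]
 [313.1 262.9]
 [360.3 262.8]
 [265.8 262.9]]
[0.43339132 0.18872846 0.05651702] [-0.46665873  0.8663384  -0.06730545  2.15505259  0.40150227  0.13019943
  0.37105806]
[array([0.43339132, 0.18872846, 0.05651702]), array([0.43339132, 0.18872846, 0.05651702]), array([0.43339132, 0.18872846, 0.05651702]), array([0.43339132, 0.18872846, 0.05651702]), array([0.43339132, 0.18872846, 0.05651702])]
```

Emit:
drive_tool:
  commands:
    - [0.45,[2,-5,0],0]
    - [0.45,[2,-5,0],0]
    - [1,[2,-5,0],0]
    - [1,[2,-5,0],0]
    - [1,[2,-5,0],0]
    - [1,[2,-5,0],0]
    - [1,[2,-5,0],0]
    - [1,[2,-5,0],0]

```text
time_s: 2.95
ee_pos: [0.4355, 0.1827, 0.0558]
orientation: [0.458, 3.108, 0.001]
force: [-0.4, 1.0, 1.2]
grip_width: 0.0205
grip_force: 25.0
```

Emit:
drive_tool:
  commands:
    - [1,[0,0,40],0]
    - [1,[0,0,90],0]
    - [1,[0,0,145],0]
    - [1,[65,-407,145],0]
    - [1,[65,-407,145],0]
    - [1,[65,-407,145],0]
    - [1,[65,-407,145],0]
    - [1,[65,-407,145],0]
    - [1,[65,-407,145],0]
    - [1,[65,-407,145],0]
    - [1,[65,-407,145],0]
    - [1,[65,-407,145],0]

```text
time_s: 4.15
ee_pos: [0.4991, -0.2324, 0.2001]
orientation: [-0.474, -3.105, 0.007]
force: [-0.6, -0.4, -0.1]
grip_width: 0.0206
grip_force: 25.0
```

Run:
```python
from h import *
save('wrist','w3.png',None,1);save('top','t3.png',None,1)
print(ctrl.get_obs()['ee_pos'],ctrl.get_obs()['grip_width'])
f=lambda p:np.array(p,float)/3.2+[170,165]-0.34
print(px2w('top',f([(403,205),(772,157)]),.169))
```

```text
[ 0.49946451 -0.22742361  0.20008425] 0.020737041501233146
[[ 0.58411776 -0.04928293  0.169     ]
 [ 0.6242248  -0.29636376  0.169     ]]
```

View pics/w3.png

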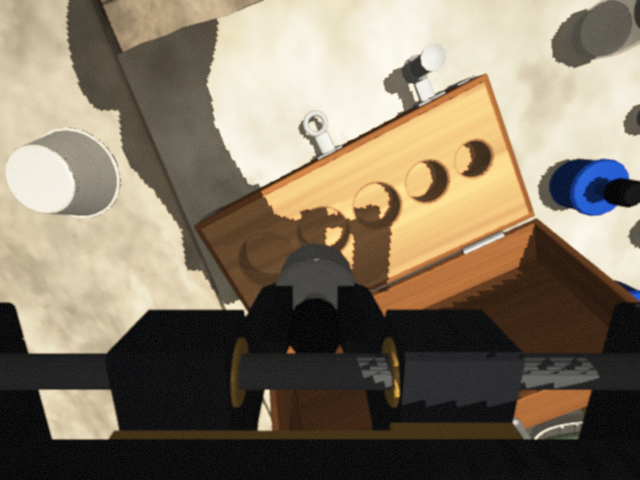

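The view shows the wells at (473,158), (427,181), (376,206), (324,229) and (266,256), and the staple hole at (315,123). The cutter is held upright at about (315,270). The arm was still settling, so I'll retake the picture and fit the wells by code.

Run:
```python
from h import *
np.set_printoptions(precision=4,suppress=True)
for i in range(3):
    save('wrist','w4.png',None,1);o=ctrl.get_obs();print(o['ee_pos'],o['q'][0])
a=cv2.imread('pics/raw_w3.png');b=cv2.imread('pics/raw_w4.png')
print(cv2.phaseCorrelate(np.float32(cv2.cvtColor(a[:220],6)),np.float32(cv2.cvtColor(b[:220],6))))
px=[(473,158),(427,181),(376,206),(324,229),(266,256)]
W=px2w('wrist',px,.056,o);print(W,px2w('wrist',[(315,123)],.037,o))
cv2.imwrite('pics/w4c.png',cv2.resize(b[90:290,190:540],None,fx=2.2,fy=2.2,interpolation=2))
```

```text
[ 0.4997 -0.2244  0.2002] 0.5743395017950504
[ 0.5    -0.2227  0.2005] 0.5725452788282556
[ 0.5002 -0.2219  0.2006] 0.5715654960094076
((-5.534884855625478, 0.2344308209433308), 0.18430124420589872)
[[ 0.4779 -0.086   0.056 ]
 [ 0.4851 -0.1238  0.056 ]
 [ 0.4931 -0.1672  0.056 ]
 [ 0.4995 -0.2128  0.056 ]
 [ 0.5081 -0.2662  0.056 ]] [[ 0.4175 -0.196   0.037 ]]
```

View pics/w4c.png

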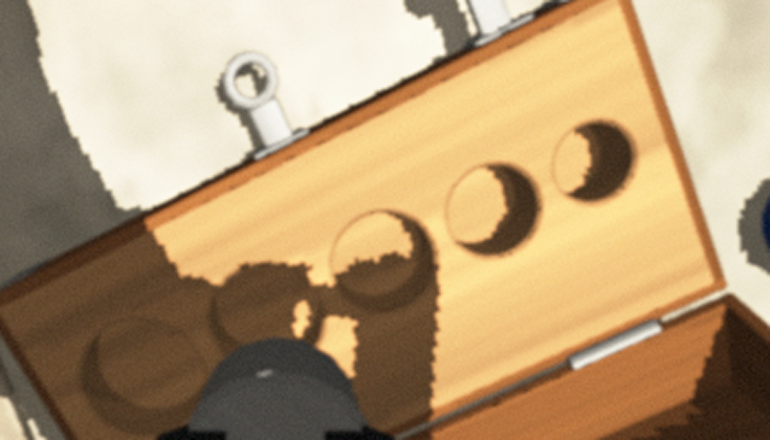

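Crop: the well mouths are at (594,160), (493,208), (383,258), (267,310) and (145,372), with the staple hole at (250,80).

Run:
```python
from h import *
np.set_printoptions(precision=4,suppress=True)
f=lambda p:np.array(p,float)/2.2+[190,90]-.25
for i in range(2):
    o=ctrl.get_obs();print(o['ee_pos'],o['orientation'])
    eyes.grab_frame('wrist')
o['ee_pos']=np.array([.5002,-.2219,.2006])
print(px2w('wrist',f([(594,160),(493,208),(383,258),(267,310),(145,372)]),.056,o),px2w('wrist',f([(250,80)]),.037,o))
```

```text
[ 0.5002 -0.2219  0.2006] [-0.453  -3.1077 -0.0028]
[ 0.5003 -0.2218  0.2007] [-0.452  -3.108  -0.0024]
[[ 0.4783 -0.0965  0.056 ]
 [ 0.4847 -0.1343  0.056 ]
 [ 0.4911 -0.1768  0.056 ]
 [ 0.4979 -0.2233  0.056 ]
 [ 0.5081 -0.2754  0.056 ]] [[ 0.4172 -0.2057  0.037 ]]
```

Emit:
drive_tool:
  commands:
    - [1,[-1,-2,-40],0]
    - [1,[-1,-2,-80],0]
    - [1,[-1,-2,-80],0]
    - [1,[-1,-2,-80],0]
    - [1,[-1,-2,-80],0]
    - [1,[-1,-2,-80],0]
    - [1,[-1,-2,-80],0]
    - [1,[-1,-2,-80],0]

```text
time_s: 5.3
ee_pos: [0.4998, -0.2268, 0.1216]
orientation: [0.458, 3.106, -0.0]
force: [0.1, -0.3, -0.8]
grip_width: 0.0205
grip_force: 25.0
```

Emit:
drive_tool:
  commands:
    - [1,[-1,2.5,0],0]
    - [1,[-1,2.5,-6],0]
    - [1,[-1,2.5,-10],0]
    - [1,[-1,2.5,-14],0]
    - [1,[-1,2.5,-18],0]
    - [1,[-1,2.5,-18],0]

```text
time_s: 5.9
ee_pos: [0.4985, -0.225, 0.1024]
orientation: [0.459, 3.108, -0.002]
force: [0.3, -2.6, 0.3]
grip_width: 0.0204
grip_force: 25.0
```

Emit:
drive_tool:
  commands:
    - [1,[0,0,-6],0]
    - [1,[0,0,-12],0]
    - [1,[0,0,-18],0]
    - [1,[0,0,-21],0]
    - [1,[0,0,-21],0]
    - [1,[0,0,-21],0]

```text
time_s: 6.5
ee_pos: [0.4996, -0.2248, 0.0819]
orientation: [0.458, 3.105, -0.001]
force: [1.6, -4.1, 4.7]
grip_width: 0.0208
grip_force: 25.0
```

Emit:
drive_tool:
  commands:
    - [0.6,[0,0,0],0]
    - [0.6,[0,0,0],0]
    - [0.6,[0,0,0],0]
    - [0.6,[0,0,50],0]
    - [0.6,[0,0,100],0]
    - [0.6,[0,0,118],0]
    - [0.6,[10,50,118],0]
    - [0.6,[20,100,118],0]
    - [0.5,[30,150,118],0]
    - [0.5,[45,200,118],0]
    - [0.5,[60,245,118],0]
    - [0.5,[80,290,118],0]

```text
time_s: 7.7
ee_pos: [0.5765, 0.0668, 0.1993]
orientation: [-0.455, -3.106, 0.001]
force: [1.4, -1.0, 0.1]
grip_width: 0.0439
grip_force: 0.0
```

Emit:
drive_tool:
  commands:
    - [0.5,[30,40,-4],0]
    - [0.5,[60,80,-8],0]
    - [0.5,[86,97,-8],0]
    - [0.5,[86,97,-8],0]
    - [0.5,[86,97,-8],0]
    - [0.5,[86,97,-8],0]
    - [0.5,[86,97,-8],0]
    - [0.5,[86,97,-8],0]

```text
time_s: 8.5
ee_pos: [0.6632, 0.1601, 0.192]
orientation: [-0.46, -3.107, 0.001]
force: [-0.2, 0.5, 0.5]
grip_width: 0.0442
grip_force: 0.0
```

Run:
```python
from h import *
print(ctrl.get_obs()['ee_pos'],knob((.6655,.1615),rad=60,fn='w5.png'))
im=cv2.imread('pics/w5.png')
save('top','t5.png');a=cv2.imread('pics/raw_t0.png');b=cv2.imread('pics/raw_t5.png')
x=np.hstack([cv2.resize(b[165:330,170:420],None,fx=1.6,fy=1.6),cv2.resize(im,(400,300))[:264]]);cv2.imwrite('pics/m5.png',x)
```

```text
[0.6631782 0.1600828 0.1920056] (array([316.5, 242.8]), [(5.4, [308, 225, 29, 32, 715], [321.5, 240.7], [0.665, 0.1656]), (78.5, [283, 307, 36, 32, 653], [301.9, 319.9], [0.7254, 0.1309]), (99.1, [227, 192, 5, 10, 30], [228.9, 196.6], [0.6127, 0.1101]), (113.2, [197, 253, 14, 26, 144], [205.5, 264.7], [0.6575, 0.0734])])
```

View pics/m5.png

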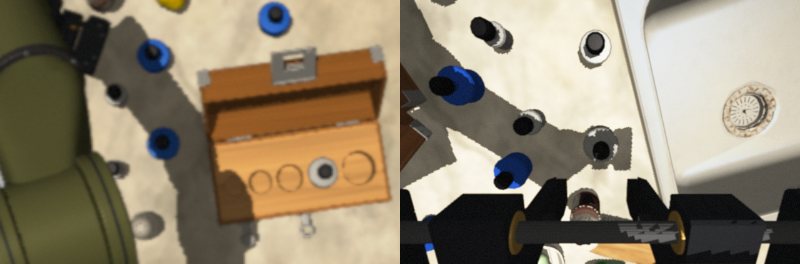

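The 41 cutter is seated in its well. The 46 knob is straight under the gripper at wrist (643,300).

Emit:
drive_tool:
  commands:
    - [0.5,[3,2,0],0]
    - [0.5,[3,2,-50],0]
    - [0.5,[3,2,-90],0]
    - [0.5,[3,2,-120],0]
    - [0.5,[3,2,-136],0]
    - [0.5,[3,2,-136],0]
    - [0.5,[3,2,-136],0]
    - [0.5,[3,2,-136],0]

```text
time_s: 9.4
ee_pos: [0.6679, 0.1637, 0.0577]
orientation: [0.458, 3.105, 0.002]
force: [0.5, 0.5, 0.6]
grip_width: 0.0444
grip_force: 0.0
```

```bash
cat >> h.py <<'E'
def inhand(fn,tx=.011):
    """dark knob between open fingers: columns of dark run along row, compare with predicted"""
    im=eyes.grab_frame('wrist');cv2.imwrite('pics/'+fn,im[:,:,::-1]);g=im.max(2)
    out=[]
    for r in range(292,350,6):
        s=(g[r,270:362]<40).astype(int);e=np.flatnonzero(np.diff(np.r_[0,s,0]))
        if len(e): 
            L=e[1::2]-e[::2];k=L.argmax();out.append((r,int(e[2*k]+270),int(e[2*k+1]+270)))
    return out
E
python3 - <<'E'
from h import *
print(ctrl.get_obs()['ee_pos'],inhand('w6.png'))
E
```

```text
[0.66788213 0.16365233 0.05766648] [(298, 303, 329), (304, 297, 337), (310, 294, 339), (316, 292, 341), (322, 291, 342), (328, 291, 342), (334, 290, 342), (340, 293, 340), (346, 297, 335)]
```

Emit:
drive_tool:
  commands:
    - [0.5,[0,0,-1.5],0]
    - [1,[0,0,-1.5],0]
    - [1,[0,0,-1.5],0]
    - [1,[0,0,-1.5],0]
    - [1,[0,0,-1.5],0]
    - [1,[0,0,-1.5],0]
    - [1,[0,0,40],0]
    - [1,[0,0,90],0]
    - [1,[0,0,145],0]
    - [1,[-40,-30,145],0]
    - [1,[-80,-60,145],0]
    - [1,[-100,-100,145],0]

```text
time_s: 10.65
ee_pos: [0.5629, 0.0641, 0.2012]
orientation: [-0.451, -3.106, -0.0]
force: [0.7, -0.2, -2.2]
grip_width: 0.0205
grip_force: 25.0
```

Run:
```python
from h import *
o=ctrl.get_obs();print(o['ee_pos'],(np.array([.5083,-.2772,.2])-o['ee_pos'])*1000)
```

```text
[0.56289162 0.0640868  0.20117775] [ -54.59161826 -341.28680326   -1.17775075]
```

Emit:
drive_tool:
  commands:
    - [1,[-50,-50,0],0]
    - [1,[-58,-100,0],0]
    - [1,[-58,-150,0],0]
    - [1,[-58,-200,0],0]
    - [1,[-58,-250,0],0]
    - [1,[-58,-300,0],0]
    - [1,[-58,-340,0],0]
    - [1,[-58,-340,-40],0]
    - [1,[-58,-340,-78],0]
    - [1,[-58,-340,-78],0]
    - [1,[-58,-340,-78],0]
    - [1,[-58,-340,-78],0]

```text
time_s: 11.85
ee_pos: [0.5101, -0.2764, 0.1246]
orientation: [0.456, 3.105, -0.0]
force: [-0.2, 0.1, -1.4]
grip_width: 0.0204
grip_force: 25.0
```

Emit:
drive_tool:
  commands:
    - [1,[0,0,0],0]
    - [1,[0,0,0],0]
    - [1,[0,0,0],0]

```text
time_s: 12.15
ee_pos: [0.5092, -0.2768, 0.1237]
orientation: [0.458, 3.107, -0.001]
force: [0.3, -0.2, -1.0]
grip_width: 0.0204
grip_force: 25.0
```

Emit:
drive_tool:
  commands:
    - [1,[-1,0,-6],0]
    - [1,[-1,0,-12],0]
    - [1,[-1,0,-16],0]
    - [1,[-1,0,-19],0]
    - [1,[-1,0,-22],0]
    - [1,[-1,0,-22],0]

```text
time_s: 12.75
ee_pos: [0.5073, -0.2773, 0.1002]
orientation: [-0.459, -3.107, 0.001]
force: [-0.1, -2.3, -2.0]
grip_width: 0.0204
grip_force: 24.9
```

In the mouth (foot about 0.044); continuing down.

Emit:
drive_tool:
  commands:
    - [1,[0,0,-6],0]
    - [1,[0,0,-12],0]
    - [1,[0,0,-16],0]
    - [1,[0,0,-19],0]
    - [1,[0,0,-19],0]
    - [1,[0,0,-19],0]

```text
time_s: 13.35
ee_pos: [0.5078, -0.2775, 0.0814]
orientation: [0.459, 3.107, -0.001]
force: [1.3, -5.5, -2.2]
grip_width: 0.0205
grip_force: 24.9
```

Emit:
drive_tool:
  commands:
    - [0.66,[0,0,0],0]
    - [0.66,[0,0,0],0]
    - [0.66,[0,0,0],0]
    - [0.66,[0,0,50],0]
    - [0.66,[0,0,100],0]
    - [0.66,[0,0,118],0]
    - [0.5,[0,50,118],0]
    - [0.5,[0,100,118],0]
    - [0.5,[5,150,118],0]
    - [0.5,[10,200,118],0]
    - [0.5,[15,250,118],0]
    - [0.5,[20,300,118],0]

```text
time_s: 14.55
ee_pos: [0.5269, 0.0249, 0.1997]
orientation: [-0.457, -3.107, -0.001]
force: [2.1, 0.2, 0.8]
grip_width: 0.0442
grip_force: 0.0
```

Emit:
drive_tool:
  commands:
    - [0.5,[10,50,-4],0]
    - [0.5,[15,100,-8],0]
    - [0.5,[18,150,-8],0]
    - [0.5,[18,167,-8],0]
    - [0.5,[18,167,-8],0]
    - [0.5,[18,167,-8],0]
    - [0.5,[18,167,-8],0]
    - [0.5,[18,167,-8],0]

```text
time_s: 15.35
ee_pos: [0.5457, 0.187, 0.1917]
orientation: [-0.463, -3.107, 0.002]
force: [0.5, 0.8, -0.4]
grip_width: 0.0441
grip_force: 0.0
```

Run:
```python
from h import *
print(ctrl.get_obs()['ee_pos'],knob((.546,.190),rad=60,fn='w7.png'))
```

```text
[0.54570342 0.18699674 0.19165742] (array([317.9, 239.9]), [(6.4, [309, 221, 29, 31, 707], [323.0, 236.1], [0.5442, 0.1946])])
```

Emit:
drive_tool:
  commands:
    - [0.5,[0,4,0],0]
    - [0.5,[0,4,-50],0]
    - [0.5,[0,4,-90],0]
    - [0.5,[0,4,-120],0]
    - [0.5,[0,4,-136],0]
    - [0.5,[0,4,-136],0]
    - [0.5,[0,4,-136],0]
    - [0.5,[0,4,-136],0]

```text
time_s: 16.2
ee_pos: [0.5465, 0.1937, 0.057]
orientation: [0.458, 3.106, 0.002]
force: [0.5, -0.5, 0.3]
grip_width: 0.0441
grip_force: 0.0
```

Run:
```python
from h import *
print(ctrl.get_obs()['ee_pos'],inhand('w8.png'))
```

```text
[0.54646565 0.19366167 0.05701496] [(298, 309, 319), (304, 298, 332), (310, 293, 336), (316, 291, 339), (322, 290, 340), (328, 289, 340), (334, 289, 340), (340, 289, 339), (346, 293, 336)]
```

Emit:
drive_tool:
  commands:
    - [0.5,[0,-1,-1],0]
    - [1,[0,-1,-1],0]
    - [1,[0,-1,-1],0]
    - [1,[0,-1,-1],0]
    - [1,[0,-1,-1],0]
    - [1,[0,-1,-1],0]
    - [1,[0,-1,40],0]
    - [1,[0,-1,90],0]
    - [1,[0,-1,145],0]
    - [1,[-15,-50,145],0]
    - [1,[-30,-100,145],0]
    - [1,[-45,-150,145],0]

```text
time_s: 17.45
ee_pos: [0.5016, 0.0474, 0.2012]
orientation: [0.457, 3.107, -0.0]
force: [0.4, -1.9, -0.7]
grip_width: 0.0204
grip_force: 25.0
```

Emit:
drive_tool:
  commands:
    - [1,[-10,-50,0],0]
    - [1,[-10,-100,0],0]
    - [1,[-10,-150,0],0]
    - [1,[-10,-200,0],0]
    - [1,[-10,-218,0],0]
    - [1,[-10,-218,-40],0]
    - [1,[-10,-218,-78],0]
    - [1,[-10,-218,-78],0]
    - [1,[-10,-218,-78],0]
    - [1,[-10,-218,-78],0]
    - [1,[-10,-218,-78],0]
    - [1,[-10,-218,-78],0]

```text
time_s: 18.65
ee_pos: [0.493, -0.1692, 0.1241]
orientation: [0.458, 3.106, -0.0]
force: [0.1, 0.0, -0.7]
grip_width: 0.0202
grip_force: 25.0
```

Emit:
drive_tool:
  commands:
    - [1,[0,0,0],0]
    - [1,[0,0,0],0]
    - [1,[0,0,0],0]

```text
time_s: 18.95
ee_pos: [0.4923, -0.1691, 0.1229]
orientation: [0.458, 3.108, 0.0]
force: [-0.6, 0.2, -0.5]
grip_width: 0.0204
grip_force: 25.0
```

Emit:
drive_tool:
  commands:
    - [1,[-1,-7,0],0]
    - [1,[-1,-7,0],0]
    - [1,[-1,-7,-6],0]
    - [1,[-1,-7,-12],0]
    - [1,[-1,-7,-16],0]
    - [1,[-1,-7,-19],0]
    - [1,[-1,-7,-22],0]
    - [1,[-1,-7,-22],0]

```text
time_s: 19.75
ee_pos: [0.4907, -0.1768, 0.1002]
orientation: [-0.459, -3.107, 0.001]
force: [-0.6, -3.6, -3.8]
grip_width: 0.0207
grip_force: 25.0
```

Emit:
drive_tool:
  commands:
    - [1,[0,0,-6],0]
    - [1,[0,0,-12],0]
    - [1,[0,0,-16],0]
    - [1,[0,0,-19],0]
    - [1,[0,0,-19],0]
    - [1,[0,0,-19],0]

```text
time_s: 20.35
ee_pos: [0.4909, -0.1768, 0.081]
orientation: [-0.459, -3.107, 0.001]
force: [-0.8, -4.4, -0.9]
grip_width: 0.0206
grip_force: 25.0
```

Emit:
drive_tool:
  commands:
    - [0.66,[0,0,0],0]
    - [0.66,[0,0,0],0]
    - [0.66,[0,0,0],0]
    - [0.66,[0,0,50],0]
    - [0.66,[0,0,100],0]
    - [0.66,[0,0,118],0]
    - [0.5,[0,50,118],0]
    - [0.5,[0,100,118],-6]
    - [0.5,[10,150,118],-12]
    - [0.5,[40,190,118],-12]
    - [0.5,[75,225,118],-12]
    - [0.5,[110,257,118],-12]

```text
time_s: 21.55
ee_pos: [0.6017, 0.0844, 0.2]
orientation: [-0.776, -3.044, -0.002]
force: [1.2, -1.6, 0.3]
grip_width: 0.044
grip_force: 0.0
```

Emit:
drive_tool:
  commands:
    - [0.5,[7,0,-4],0]
    - [0.5,[7,0,-8],0]
    - [0.5,[7,0,-8],0]
    - [0.5,[7,0,-8],0]
    - [0.5,[7,0,-8],0]
    - [0.5,[7,0,-8],0]
    - [0.5,[7,0,-8],0]

```text
time_s: 22.25
ee_pos: [0.6081, 0.0805, 0.192]
orientation: [0.781, 3.043, 0.0]
force: [0.1, 0.5, 0.6]
grip_width: 0.0439
grip_force: 0.0
```

Run:
```python
from h import *
print(ctrl.get_obs()['ee_pos'],knob((.608,.080),rad=60,fn='w9.png'))
save('top','t9.png')
a=cv2.imread('pics/raw_t9.png')[165:330,170:420];b=cv2.imread('pics/w9.png')
cv2.imwrite('pics/m9.png',np.hstack([cv2.resize(a,None,fx=1.6,fy=1.6),cv2.resize(b,(400,300))[:264]]))
```

```text
[0.60812427 0.08045798 0.1920319 ] (array([313.7, 240.8]), [(4.9, [303, 223, 30, 30, 688], [317.3, 237.5], [0.6071, 0.0837]), (85.3, [285, 310, 24, 30, 583], [296.5, 324.3], [0.6642, 0.0328])])
```

View pics/m9.png

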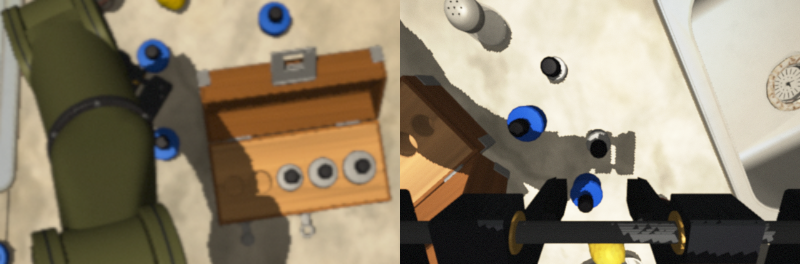

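Three cutters are seated. The 31 is under the gripper, with its knob at (598,148) in the composite.

Emit:
drive_tool:
  commands:
    - [0.5,[1,0,0],0]
    - [0.5,[1,0,-50],0]
    - [0.5,[1,0,-90],0]
    - [0.5,[1,0,-120],0]
    - [0.5,[1,0,-136],0]
    - [0.5,[1,0,-136],0]
    - [0.5,[1,0,-136],0]
    - [0.5,[1,0,-136],0]

```text
time_s: 23.15
ee_pos: [0.6106, 0.0813, 0.0575]
orientation: [0.78, 3.04, 0.003]
force: [0.0, 1.5, 0.5]
grip_width: 0.0441
grip_force: 0.0
```

Run:
```python
from h import *
print(ctrl.get_obs()['ee_pos'],inhand('w10.png'))
```

```text
[0.6105937  0.08126024 0.0575198 ] [(298, 302, 331), (304, 295, 337), (310, 293, 339), (316, 291, 341), (322, 291, 341), (328, 290, 342), (334, 291, 342), (340, 292, 339), (346, 297, 334)]
```

Emit:
drive_tool:
  commands:
    - [0.5,[0,0,-1],0]
    - [1,[0,0,-1],0]
    - [1,[0,0,-1],0]
    - [1,[0,0,-1],0]
    - [1,[0,0,-1],0]
    - [1,[0,0,-1],0]
    - [1,[0,0,40],0]
    - [1,[0,0,90],0]
    - [1,[0,0,145],0]
    - [1,[-45,-20,145],0]
    - [1,[-90,-40,145],0]
    - [1,[-125,-75,145],0]

```text
time_s: 24.4
ee_pos: [0.4818, 0.0072, 0.2013]
orientation: [-0.774, -3.044, -0.002]
force: [0.7, -1.0, -1.2]
grip_width: 0.0205
grip_force: 25.0
```

Emit:
drive_tool:
  commands:
    - [1,[0,-50,0],0]
    - [1,[0,-100,0],0]
    - [1,[0,-140,0],0]
    - [1,[0,-140,-40],0]
    - [1,[0,-140,-78],0]
    - [1,[0,-140,-78],0]
    - [1,[0,-140,-78],0]
    - [1,[0,-140,-78],0]
    - [1,[0,-140,-78],0]
    - [1,[0,-140,-78],0]
    - [1,[0,-140,-78],0]
    - [1,[0,-140,-78],0]

```text
time_s: 25.6
ee_pos: [0.4844, -0.1341, 0.1232]
orientation: [0.78, 3.042, 0.0]
force: [1.0, 1.2, -1.1]
grip_width: 0.0202
grip_force: 25.0
```

Emit:
drive_tool:
  commands:
    - [1,[0,-1,0],0]
    - [1,[0,-1,-6],0]
    - [1,[0,-1,-12],0]
    - [1,[0,-1,-16],0]
    - [1,[0,-1,-19],0]
    - [1,[0,-1,-22],0]
    - [1,[0,-1,-22],0]

```text
time_s: 26.3
ee_pos: [0.4841, -0.135, 0.1003]
orientation: [-0.78, -3.043, 0.0]
force: [0.0, -0.6, -0.6]
grip_width: 0.0205
grip_force: 25.0
```

Emit:
drive_tool:
  commands:
    - [1,[0,0,-6],0]
    - [1,[0,0,-12],0]
    - [1,[0,0,-16],0]
    - [1,[0,0,-19],0]
    - [1,[0,0,-19],0]
    - [1,[0,0,-19],0]

```text
time_s: 26.9
ee_pos: [0.4842, -0.135, 0.0817]
orientation: [-0.78, -3.043, -0.0]
force: [0.2, -1.4, -0.4]
grip_width: 0.0202
grip_force: 25.0
```

Emit:
drive_tool:
  commands:
    - [0.68,[0,0,0],0]
    - [0.68,[0,0,0],0]
    - [0.68,[0,0,0],0]
    - [0.68,[0,0,50],0]
    - [0.68,[0,0,100],0]
    - [0.5,[0,0,118],0]
    - [0.5,[0,50,118],0]
    - [0.5,[5,100,118],0]
    - [0.5,[10,150,118],0]
    - [0.5,[13,200,118],0]
    - [0.5,[13,215,110],0]
    - [0.5,[13,215,110],0]

```text
time_s: 28.1
ee_pos: [0.4966, 0.0836, 0.1914]
orientation: [-0.77, -3.045, -0.003]
force: [-0.1, -0.9, 0.6]
grip_width: 0.0442
grip_force: 0.0
```

Emit:
drive_tool:
  commands:
    - [0.5,[0,0,0],0]
    - [0.5,[0,0,0],0]
    - [0.5,[0,0,0],0]
    - [0.5,[0,0,0],0]

```text
time_s: 28.5
ee_pos: [0.4974, 0.0785, 0.1919]
orientation: [0.784, 3.042, -0.001]
force: [0.6, -0.5, -0.7]
grip_width: 0.0438
grip_force: 0.0
```

Run:
```python
from h import *
print(ctrl.get_obs()['ee_pos'],knob((.497,.080),rad=60,fn='w11.png'))
```

```text
[0.49739228 0.0785192  0.19189835] (array([315.8, 239.3]), [(3.7, [304, 221, 29, 32, 698], [318.1, 236.4], [0.4958, 0.0827]), (52.7, [254, 268, 42, 24, 201], [278.5, 276.5], [0.5095, 0.0395])])
```

Emit:
drive_tool:
  commands:
    - [0.5,[0,1,0],0]
    - [0.5,[0,1,-50],0]
    - [0.5,[0,1,-90],0]
    - [0.5,[0,1,-120],0]
    - [0.5,[0,1,-136],0]
    - [0.5,[0,1,-136],0]
    - [0.5,[0,1,-136],0]
    - [0.5,[0,1,-136],0]

```text
time_s: 29.35
ee_pos: [0.498, 0.0811, 0.0568]
orientation: [0.781, 3.041, 0.002]
force: [0.5, 0.5, -0.3]
grip_width: 0.0439
grip_force: 0.0
```

Run:
```python
from h import *
print(ctrl.get_obs()['ee_pos'],inhand('w12.png'))
```

```text
[0.49797513 0.08106957 0.0567959 ] [(298, 309, 322), (304, 298, 332), (310, 293, 337), (316, 292, 339), (322, 291, 340), (328, 290, 341), (334, 289, 342), (340, 290, 340), (346, 293, 337)]
```

Emit:
drive_tool:
  commands:
    - [1,[0,0,-1],0]
    - [1,[0,0,-1],0]
    - [1,[0,0,-1],0]
    - [1,[0,0,-1],0]
    - [1,[0,0,-1],0]
    - [1,[0,0,40],0]
    - [1,[0,0,90],0]
    - [1,[0,0,145],0]
    - [1,[-5,-50,145],0]
    - [1,[-10,-100,145],0]
    - [1,[-20,-150,145],0]
    - [1,[-20,-177,145],0]

```text
time_s: 30.6
ee_pos: [0.4745, -0.1008, 0.2004]
orientation: [-0.787, -3.039, 0.005]
force: [0.4, -0.1, -0.5]
grip_width: 0.0204
grip_force: 25.0
```

Emit:
drive_tool:
  commands:
    - [1,[0,0,-40],0]
    - [1,[0,0,-78],0]
    - [1,[0,0,-78],0]
    - [1,[0,0,-78],0]
    - [1,[0,0,-78],0]
    - [1,[0,0,-78],0]
    - [1,[0,0,-78],0]

```text
time_s: 31.3
ee_pos: [0.478, -0.0961, 0.124]
orientation: [0.78, 3.041, 0.001]
force: [-0.7, -1.4, -0.4]
grip_width: 0.0207
grip_force: 25.0
```

Emit:
drive_tool:
  commands:
    - [1,[0,-0.5,0],0]
    - [1,[0,-0.5,-6],0]
    - [1,[0,-0.5,-12],0]
    - [1,[0,-0.5,-16],0]
    - [1,[0,-0.5,-19],0]
    - [1,[0,-0.5,-22],0]
    - [1,[0,-0.5,-22],0]

```text
time_s: 32.0
ee_pos: [0.477, -0.0965, 0.1003]
orientation: [-0.78, -3.042, 0.0]
force: [0.4, -0.1, -0.7]
grip_width: 0.0209
grip_force: 25.0
```

Emit:
drive_tool:
  commands:
    - [1,[0,0,-6],0]
    - [1,[0,0,-12],0]
    - [1,[0,0,-16],0]
    - [1,[0,0,-20],0]
    - [1,[0,0,-20],0]
    - [1,[0,0,-20],0]

```text
time_s: 32.6
ee_pos: [0.4775, -0.0965, 0.0809]
orientation: [0.78, 3.042, 0.0]
force: [-0.5, 0.2, 2.2]
grip_width: 0.0203
grip_force: 25.0
```

All five are home. I'll release, lift, and check the joints and the lid geometry in one picture.

Emit:
drive_tool:
  commands:
    - [0.68,[0,0,0],0]
    - [0.68,[0,0,0],0]
    - [0.68,[0,0,0],0]
    - [0.68,[0,0,50],0]
    - [0.68,[0,0,100],0]
    - [1,[0,0,150],0]
    - [1,[0,50,200],-8]
    - [1,[20,100,200],-16]
    - [1,[40,140,200],-24]
    - [1,[40,140,200],-32]
    - [1,[40,140,200],-40]
    - [1,[40,140,200],-48]

```text
time_s: 33.8
ee_pos: [0.517, 0.0443, 0.2805]
orientation: [-1.955, -2.458, 0.0]
force: [0.4, -0.0, 0.4]
grip_width: 0.0006
grip_force: 0.0
```

Emit:
drive_tool:
  commands:
    - [1,[0,0,0],-4]
    - [1,[0,0,0],-4]
    - [1,[0,0,0],-4]
    - [1,[0,0,0],-4]

```text
time_s: 34.2
ee_pos: [0.5171, 0.0433, 0.2806]
orientation: [-2.034, -2.394, 0.0]
force: [-0.5, -0.6, 0.3]
grip_width: 0.0004
grip_force: 0.0
```

Run:
```python
from h import *
o=ctrl.get_obs();print(o['ee_pos'],o['q'].round(2)); M=R.from_rotvec(o['orientation']).as_matrix();print(M.round(3))
save('top','t13.png');save('scene','s13.png')
a=cv2.imread('pics/raw_t13.png')[180:290,250:420];b=cv2.imread('pics/raw_s13.png')[150:330,270:440]
cv2.imwrite('pics/m13.png',np.hstack([cv2.resize(a,None,fx=2.5,fy=2.5),cv2.resize(b,None,fx=2.2,fy=2.2)[:275]]))
```

```text
[0.51709942 0.04328328 0.28064575] [-0.05  0.51 -0.18  1.85  0.13  0.79 -0.14]
[[-0.161  0.987 -0.   ]
 [ 0.987  0.161  0.   ]
 [ 0.    -0.    -1.   ]]
```

View pics/m13.png

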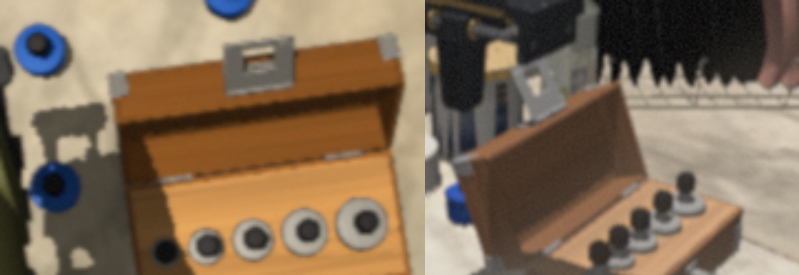

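All five are seated. The hasp stands up off the lid's front face. Next I go behind the lid at case y=+75.

Emit:
drive_tool:
  commands:
    - [1,[50,0,20],0]
    - [1,[100,0,20],0]
    - [1,[153,0,20],0]
    - [1,[153,-50,20],0]
    - [1,[153,-100,20],0]
    - [1,[153,-129,20],0]
    - [1,[153,-129,-20],0]
    - [1,[153,-129,-60],0]
    - [1,[153,-129,-100],0]
    - [1,[153,-129,-126],0]
    - [1,[153,-129,-126],0]
    - [1,[153,-129,-126],0]

```text
time_s: 35.5
ee_pos: [0.6706, -0.0857, 0.1551]
orientation: [2.036, 2.393, 0.001]
force: [0.8, -0.0, 0.0]
grip_width: 0.0006
grip_force: 0.0
```

Run:
```python
from h import *
o=ctrl.get_obs();print(o['ee_pos'],o['force'])
C=np.array([.4997,-.1906]);X=np.array([.986,.165]);Y=np.array([-.165,.986])
for th in [2.0,1.8,1.57,1.4,1.2,1.0,.8,.6,.4,.2,0.05,-.03]:
    a=108
    x=-a*np.cos(th)+50*np.sin(th);z=a*np.sin(th)+50*np.cos(th)
    if th>1.57: x=-120*np.cos(th)+50*np.sin(th)
    p=C+X*(60+x+17.5)/1000+Y*.075; P=np.r_[p,.056+z/1000+.014]
    print(th,(P*1000).round(0),((P-o['ee_pos'])*1000).round(0))
```

```text
[ 0.67055833 -0.08570246  0.15512988] [ 0.84665189 -0.01515366  0.03066995]
2.0 [658. -88. 147.] [-13.  -2.  -8.]
1.8 [639. -91. 164.] [-32.  -6.   9.]
1.57 [613. -96. 178.] [-58. -10.  23.]
1.4 [594. -99. 185.] [-76. -13.  30.]
1.2 [ 571. -103.  189.] [-99. -17.  34.]
1.0 [ 548. -107.  188.] [-123.  -21.   33.]
0.8 [ 525. -110.  182.] [-146.  -25.   27.]
0.6 [ 504. -114.  172.] [-167.  -28.   17.]
0.4 [ 485. -117.  158.] [-186.  -31.    3.]
0.2 [ 469. -120.  140.] [-201.  -34.  -15.]
0.05 [ 460. -121.  125.] [-211.  -36.  -30.]
-0.03 [ 456. -122.  117.] [-215.  -36.  -38.]
```

Emit:
drive_tool:
  commands:
    - [1,[-12,-2,-2],0]
    - [1,[-22,-4,2],0]
    - [1,[-32,-6,8],0]
    - [1,[-45,-8,16],0]
    - [1,[-58,-10,23],0]
    - [1,[-58,-10,23],0]

```text
time_s: 36.1
ee_pos: [0.6157, -0.0954, 0.1824]
orientation: [2.03, 2.387, 0.011]
force: [3.5, 0.2, 3.6]
grip_width: 0.0006
grip_force: 2.0
```

Emit:
drive_tool:
  commands:
    - [1,[-10,-2,4],0]
    - [1,[-20,-4,8],0]
    - [1,[-31,-5,10],0]
    - [1,[-42,-7,11],0]
    - [1,[-53,-9,11],0]
    - [1,[-65,-11,10],0]
    - [1,[-76,-13,7],0]
    - [1,[-88,-15,4],0]
    - [1,[-88,-15,4],0]

```text
time_s: 37.0
ee_pos: [0.5236, -0.1113, 0.1824]
orientation: [2.036, 2.392, -0.001]
force: [-0.1, 0.2, -0.1]
grip_width: 0.0002
grip_force: 0.0
```

Run:
```python
from h import *
save('scene','s14.png',(230,130,480,330),3)
```

```text
(no output)
```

View pics/s14.png

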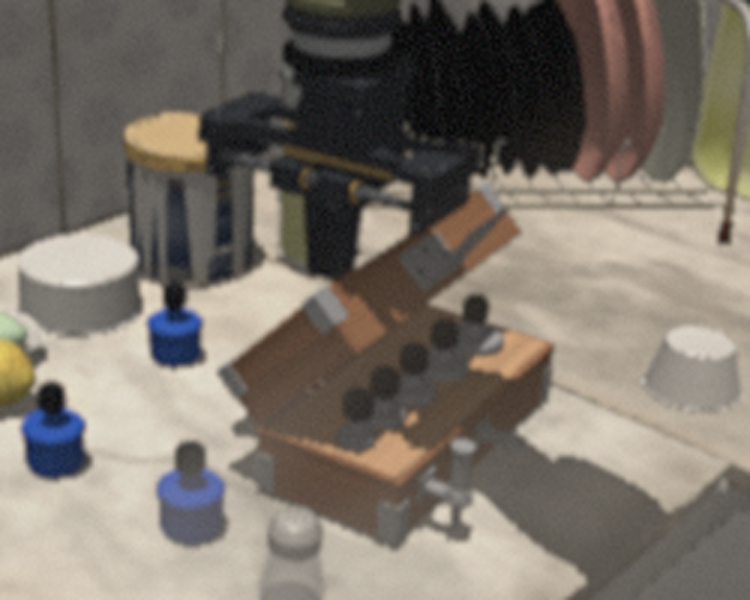

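The lid has come over to about 0.7 rad with the fingers behind it. I'll continue the arc down.

Emit:
drive_tool:
  commands:
    - [1,[-10,-1.5,-4],0]
    - [1,[-20,-3,-10],0]
    - [1,[-30,-5,-17],0]
    - [1,[-39,-6,-24],0]
    - [1,[-47,-7,-33],0]
    - [1,[-55,-9,-42],0]
    - [1,[-60,-10,-50],0]
    - [1,[-64,-10,-57],0]
    - [1,[-66,-11,-61],0]
    - [1,[-68,-11,-65],0]
    - [1,[-68,-11,-65],0]

```text
time_s: 38.15
ee_pos: [0.4578, -0.1214, 0.1201]
orientation: [2.032, 2.39, 0.004]
force: [-5.6, 2.3, 41.8]
grip_width: 0.0005
grip_force: 20.8
```

The lid is shut: tips at 0.106 under load. I'll lift, turn back so the jaws lie along the row, and go above the hasp.

Emit:
drive_tool:
  commands:
    - [1,[0,0,40],0]
    - [1,[0,0,90],0]
    - [1,[0,0,130],8]
    - [1,[-47,0,130],16]
    - [1,[-47,-40,130],24]
    - [1,[-47,-84,130],32]
    - [1,[-47,-84,130],40]
    - [1,[-47,-84,130],48]
    - [1,[-47,-84,130],56]
    - [1,[-47,-84,130],64]
    - [1,[-47,-84,130],72]
    - [1,[-47,-84,130],80]

```text
time_s: 39.35
ee_pos: [0.4098, -0.2057, 0.2468]
orientation: [0.012, 3.141, 0.0]
force: [0.0, -0.3, 0.8]
grip_width: 0.0004
grip_force: 0.0
```

Emit:
drive_tool:
  commands:
    - [1,[0,0,0],8]
    - [1,[0,0,0],10]
    - [1,[0,0,0],10]
    - [1,[0,0,0],10]
    - [1,[0,0,0],10]
    - [1,[0,0,0],10]

```text
time_s: 39.95
ee_pos: [0.4093, -0.2055, 0.2468]
orientation: [0.252, -3.131, 0.0]
force: [0.0, 0.2, -0.3]
grip_width: 0.0005
grip_force: 0.0
```

Run:
```python
from h import *
o=ctrl.get_obs();print(o['ee_pos'],R.from_rotvec(o['orientation']).as_matrix()[:2,:2].round(3).tolist())
save('wrist','w15.png');save('scene','s15.png')
a=cv2.imread('pics/raw_w15.png');b=cv2.imread('pics/raw_s15.png')[170:350,260:440]
cv2.imwrite('pics/m15.png',np.hstack([cv2.resize(a,(480,360)),cv2.resize(b,(320,320))[:360] if 0 else cv2.copyMakeBorder(cv2.resize(b,(320,320)),0,40,0,0,0)]))
```

```text
[ 0.40928744 -0.20554432  0.24679327] [[-0.987, -0.16], [-0.16, 0.987]]
```

View pics/m15.png

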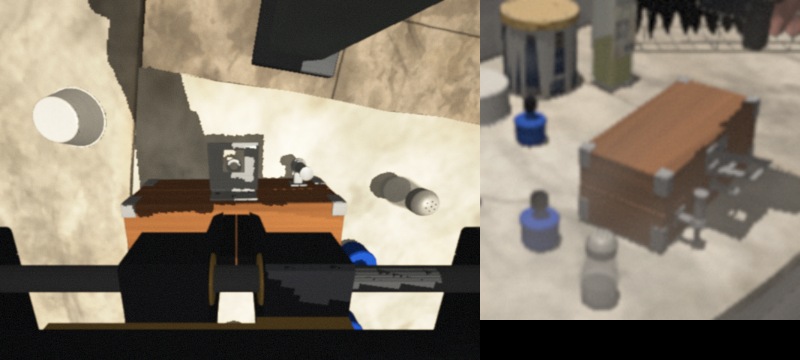

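The lid is shut, and the hasp sticks out of the front at about (236,165) in the wrist half, centred under the tool. I'll press it down, then push it flat.

Emit:
drive_tool:
  commands:
    - [1,[0,0,-50],0]
    - [1,[0,0,-90],0]
    - [1,[0,0,-110],0]
    - [1,[0,0,-125],0]
    - [1,[0,0,-140],0]
    - [1,[0,0,-155],0]
    - [1,[0,0,-170],0]
    - [1,[0,0,-180],0]
    - [1,[0,0,-186],0]
    - [1,[0,0,-186],0]

```text
time_s: 41.05
ee_pos: [0.4092, -0.2056, 0.0603]
orientation: [0.253, -3.13, 0.0]
force: [0.2, -1.0, -0.4]
grip_width: 0.0003
grip_force: 0.0
```

Emit:
drive_tool:
  commands:
    - [1,[4,0.5,0],0]
    - [1,[8,1,0],0]
    - [1,[11,2,0],0]
    - [1,[13,2,0],0]
    - [1,[15,2.5,0],0]
    - [1,[17,3,0],0]
    - [1,[17,3,0],0]

```text
time_s: 41.75
ee_pos: [0.4267, -0.2026, 0.0608]
orientation: [-0.253, 3.131, 0.0]
force: [-1.1, -0.2, -0.2]
grip_width: 0.0006
grip_force: 0.2
```

Emit:
drive_tool:
  commands:
    - [1,[1,0,0],0]
    - [1,[2,0.5,0],0]
    - [1,[3,0.5,0],0]
    - [1,[4,1,0],0]
    - [1,[4,1,0],0]

```text
time_s: 42.25
ee_pos: [0.4278, -0.2024, 0.0607]
orientation: [0.251, -3.127, 0.002]
force: [-4.6, -1.5, 3.1]
grip_width: 0.0005
grip_force: 3.0
```

Emit:
drive_tool:
  commands:
    - [1,[-20,-3,0],0]
    - [1,[-25,-4,0],0]
    - [1,[-25,-4,40],0]
    - [1,[-25,-4,90],0]
    - [0.6,[-25,-4,130],0]
    - [0.6,[-25,40,130],0]
    - [0.6,[-31,84,130],0]
    - [0.6,[-31,84,130],0]
    - [0.6,[-31,84,130],0]
    - [0.6,[-31,84,130],0]
    - [0.6,[-31,84,130],0]
    - [0.6,[-31,84,130],0]

```text
time_s: 43.45
ee_pos: [0.3993, -0.1185, 0.1905]
orientation: [0.249, -3.132, -0.0]
force: [-0.0, 0.2, 0.6]
grip_width: 0.0354
grip_force: 0.0
```

Run:
```python
from h import *
eyes.grab_frame('wrist');eyes.grab_frame('wrist')
o=ctrl.get_obs();print(o['ee_pos'],w2px('wrist',[[.4004,-.118,.078],[.4149,-.2048,.037]],o))
save('wrist','w16.png',(160,130,430,330),2.9)
```

```text
[ 0.39922321 -0.11820332  0.19056409] [[312.68274957 245.14201796]
 [209.64782904 231.27273382]]
```

View pics/w16.png

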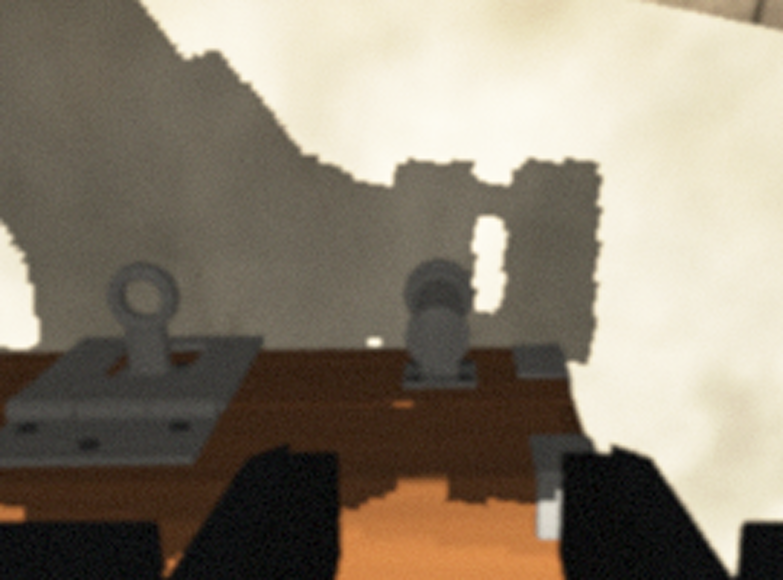

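The hasp hangs flat with the staple eye through its slot; the staple hole is at crop (145,295). The pin stands in the keeper at (438,310). Both are within about 2 mm of prediction, so I'll go for the pin.

Emit:
drive_tool:
  commands:
    - [0.6,[0.5,0,-40],0]
    - [0.6,[0.5,0,-80],0]
    - [0.6,[0.5,0,-110],0]
    - [0.6,[0.5,0,-128],0]
    - [0.6,[0.5,0,-128],0]
    - [0.6,[0.5,0,-128],0]
    - [0.6,[0.5,0,-128],0]

```text
time_s: 44.3
ee_pos: [0.3998, -0.1175, 0.0622]
orientation: [0.253, -3.131, -0.001]
force: [0.4, 0.4, 0.5]
grip_width: 0.0355
grip_force: 0.0
```

Run:
```python
from h import *
print(ctrl.get_obs()['ee_pos'],ctrl.get_obs()['force'])
im=eyes.grab_frame('wrist');cv2.imwrite('pics/w17.png',im[:,:,::-1]);
print(t2px([[0,0,-.016],[.0085,0,-.016],[-.0085,0,-.016],[0,.0085,-.016]]).round(0))
c=cv2.resize(im[230:400,230:400,::-1],None,fx=3.4,fy=3.4,interpolation=2);cv2.imwrite('pics/w17c.png',c)
```

```text
[ 0.39976937 -0.11753822  0.06220474] [0.36446872 0.38925841 0.51004181]
[[311. 344.]
 [311. 324.]
 [311. 363.]
 [333. 344.]]
```

View pics/w17c.png

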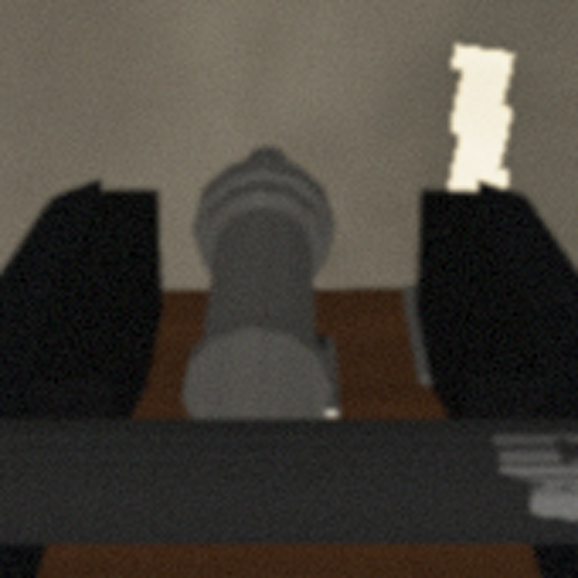

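The pin is 9 px (about 3.7 mm) left of the jaw centre. I'll shift and grip; the staple is then exactly 88 mm along the case's -y.

Emit:
drive_tool:
  commands:
    - [0.6,[0.5,-3.5,0],0]
    - [0.6,[0.5,-3.5,0],0]
    - [1,[0.5,-3.5,0],0]
    - [1,[0.5,-3.5,0],0]
    - [1,[0.5,-3.5,0],0]
    - [1,[0.5,-3.5,0],0]
    - [1,[0.5,-3.5,0],0]
    - [1,[0.5,-3.5,0],0]
  force: 20

```text
time_s: 45.15
ee_pos: [0.4003, -0.121, 0.0628]
orientation: [-0.253, 3.131, 0.0]
force: [-0.1, 0.3, 1.7]
grip_width: 0.0136
grip_force: 19.9
```

Emit:
drive_tool:
  commands:
    - [1,[0,0,15],0]
    - [1,[0,0,35],0]
    - [1,[0,0,50],0]
    - [1,[7,-40,50],0]
    - [1,[14.5,-87,50],0]
    - [1,[14.5,-87,50],0]
    - [1,[14.5,-87,50],0]
    - [1,[14.5,-87,50],0]
    - [1,[14.5,-87,50],0]
    - [1,[14.5,-87,50],0]
    - [1,[14.5,-87,50],0]

```text
time_s: 46.25
ee_pos: [0.4149, -0.2071, 0.1128]
orientation: [0.256, -3.131, -0.0]
force: [-0.2, 0.7, 0.4]
grip_width: 0.0131
grip_force: 19.9
```

Emit:
drive_tool:
  commands:
    - [1,[0,-0.5,-10],0]
    - [1,[0,-0.5,-18],0]
    - [1,[0,-0.5,-23],0]
    - [1,[0,-0.5,-28],0]
    - [1,[0,-0.5,-28],0]
    - [1,[0,-0.5,-28],0]

```text
time_s: 46.85
ee_pos: [0.4147, -0.2085, 0.0847]
orientation: [0.253, -3.131, -0.0]
force: [-1.2, -0.3, -1.5]
grip_width: 0.0135
grip_force: 19.9
```

Emit:
drive_tool:
  commands:
    - [1,[0,0,-7],0]
    - [1,[0,0,-13],0]
    - [1,[0,0,-18],0]
    - [1,[0,0,-22],0]
    - [1,[0,0,-22.5],0]
    - [1,[0,0,-22.5],0]
    - [1,[0,0,-22.5],0]

```text
time_s: 47.55
ee_pos: [0.4148, -0.2086, 0.0624]
orientation: [-0.253, 3.131, -0.001]
force: [-0.1, -0.1, 4.4]
grip_width: 0.0135
grip_force: 20.0
```

The pin is on its shoulder: z matches the keeper height and the contact force is 4.4 N. I'll release, lift clear, and check.

Emit:
drive_tool:
  commands:
    - [0.65,[0,0,0],0]
    - [0.65,[0,0,0],0]
    - [0.65,[0,0,0],0]
    - [0.65,[0,0,0],0]
    - [0.65,[0,0,20],0]
    - [0.65,[0,0,50],0]
    - [0.65,[0,0,100],0]
    - [0.65,[0,0,150],0]
    - [0.65,[0,0,170],0]
    - [0.65,[0,0,170],0]
    - [0.65,[0,0,170],0]

```text
time_s: 48.65
ee_pos: [0.4143, -0.209, 0.232]
orientation: [0.252, -3.131, 0.001]
force: [-0.8, -0.3, 0.1]
grip_width: 0.0309
grip_force: 0.0
```

Run:
```python
from h import *
save('wrist','w18.png');save('scene','s18.png')
a=cv2.imread('pics/raw_w18.png')[130:330,200:430];b=cv2.imread('pics/raw_s18.png')[150:350,180:440]
cv2.imwrite('pics/m18.png',np.hstack([cv2.resize(a,(345,300)),cv2.resize(b,(390,300))]))
```

```text
(no output)
```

View pics/m18.png

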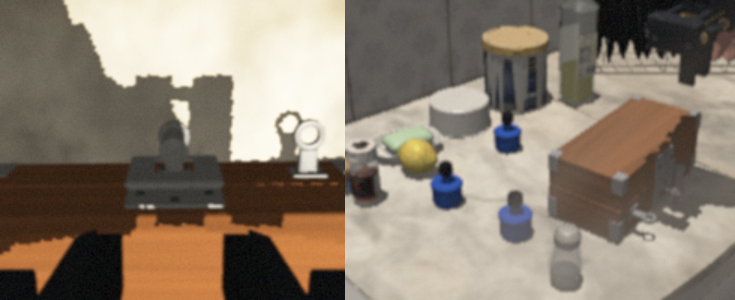

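The pin stands in the staple at (172,150), the keeper at (310,135) is empty, and the hasp is down with the lid shut. The other things are undisturbed.

```bash
python3 -c "
from rig import finish_job
print(finish_job())"
```

```text
the job is handed in; nothing more can be done
None
```

The job is handed in: all five cutters are in their wells, the lid is shut, the hasp is flat over its staple, and the pin is in the staple down to its shoulder. It took about 49 s of the 210 s allowed.

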